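# Pop the roller cartridge and trap it on the slide

## Robot

A 7-joint arm with a two-finger parallel gripper is mounted at the origin on the work surface. World frame = base frame: x ahead of the robot, y to its left, z up, the work surface at z = 0. Lengths are in m, angles in rad, forces in N, time in s.
With the tool pointing down it reaches from about 0.35 to 0.775 m from the base axis. Payload 3.1 kg.
Tool frame: the origin (TCP) lies at the very end of the fingers, on their centre line; the grasp point (between the pads) lies 19 mm behind it (robot.hold_point_z is the distance from the TCP to the grasp point, in m); x points along the fingers, y is the direction in which the jaws open and shut, and the axes are right-handed (so a half turn about x gives the same grasp; the last joint's range is limited). The gripper opens to 85 mm and grips with 20 to 120 N. Pads are 22 mm wide; open, the fingers measure 114 mm over their backs; the gripper's body (76 mm by 85 mm) begins 54 mm behind the grasp point. The pads swing forward as they close: fully open they stand 13 mm farther back than shut.
Start: joints at [-1.31, 0.311, 0.014, 1.512, -0.004, 1.319, -0.027], TCP at [0.164, 0.525, 0.231] pointing down, gripper open.
Joint ranges: [-2.7, 2.7], [-0.3, 1.91], [-1.27, 1.3], [0.12, 2.57], [-1.44, 4.58], [0.2, 2.03], [-3.05, 3.05]. Speed limits (rad/s): [2.79, 2.79, 3.14, 3.14, 3.14, 3.14, 3.14].

## Interface

Orientations are given as a unit quaternion [x, y, z, w].
In Python, from workcell import robot gives the robot as it stands. The module is installed in compiled form; this text tells all that it offers.
- The arm moves only by the tool play_rows, never from a script. Its argument "steps" is a list of rows, each a list of 5 numbers: the shift along the tool's x, y, z in units of 500 mm (1.0 is 500 mm), then the turn about the tool's x in units of pi rad (1.0 is pi rad), then the finger opening in mm, from 0 to 85.4. A call has 1 to 20 rows; each row is the pose to reach, as a shift and turn from the pose commanded when the call began, along the tool's axes at that moment, turning the shorter way round; what a row does not reach only later rows make up. A row lasts 1/10 s, in which the tool goes at most 50 mm and 8.59 degrees, less where a joint would pass 70% of its speed; a pose out of reach is approached as far as the arm can. A call with a number of a shift or a turn outside -1 to 1 is refused whole. A call with a gripper value outside its range is refused whole. The fingers move at their own pace and stop on an object; "newtons" is the grip in N (left out, the last holds). Time passes only in rows, so rows that repeat a pose let the fingers close. It gives the time, the measured TCP pose, the force and the opening at its end, in the units of the state.
- robot.observe(): the state, without advancing time (a new reading comes with each control period).
- robot.get_image(name): name is "scene" or "top" or "wrist"; returns (picture, depth): 400x640x3 uint8, red, green, blue; 400x640 float32, m along the optical axis (not along the pixel's ray), 0 where there is no reading.
- robot.get_calibration(name): a dict with "mtx" (3x3 intrinsics, pixels), "view" (4x4, takes a point from world to camera coordinates). Camera axes: x right, y down, z forward; pixel columns grow to the right and rows downward; lengths in m; the calibration is good to about 2 mm. A picture is of the moment at which its call begins: read the wrist's pose just before it. get_calibration takes no time and is no camera call; for the wrist camera it gives the pose at the moment of the call.
- robot.sign_off(): hands the job in, once; it reports no verdict.
The state is a dict: "clock": time; "joint_positions": joint angles; "qd": joint speeds; "joint_torque": joint torques, N m; "tool_pos": TCP position; "tcp_rot": TCP orientation; "force": force on the tool from outside, world axes, zero at the start; "torque": the same for the moment, N m; "opening": finger opening in m.
Only numpy, scipy, OpenCV 4.12 (cv2) and the standard library are available. Lean on these libraries where they do the work, as an engineer would, in place of code of your own. Each camera call takes 0.05 s, during which the arm holds its last target.

## Task

The steel roller cartridge with the red cap sits in the nest at the top of the orange ejector block: press the black spring paddle down with one fingertip so that the cartridge pops out, and with the other fingertip already waiting in the sloping slide, trap it before it runs off the open lower end. Do not touch the cartridge while it is still in its nest, do not lift it off the slide, and leave the tools and parts lying around where they are. Finish while holding: the paddle still pressed down by one finger, and the cartridge at rest on the slide against the other.

Things in the scene. Friction and masses are not known exactly. Their poses are not given: they have to be found in the camera images.
- ejector_block: orange ejector block, 202 mm long, fixed; place, side and yaw vary. Origin on the bench (z = 0) under the slide's centre line, level with the paddle. x points horizontally down the slide, y from slide to paddle, z up. The slide falls at 20 degrees from its crest (x = -75 mm, floor 57 mm above the bench) to its open end (x = +60, floor 8 mm up). The level nest lies behind the crest (x = -135 to -75)
- slide_mid (a point): point on the slide's floor, centre line, 30 mm above the bench, straight beside the paddle (block x = 0, y = 0): a good place for the trapping finger. The slide is a channel 40 mm wide inside; its 4 mm walls stand 14 mm above its floor
- slide_end (a point): point on the slide's floor at its open lower end, centre line. The slide is slippery: once over the crest the cartridge runs off this end in about half a second
- paddle_top (a point): centre of the top of the black paddle, 30 mm (along the slide) x 28 mm; moves with it. At rest it is 54 mm above the bench, 58 mm from the slide's centre line (block x = 0, y = +58 mm); fully pressed 42 mm above the bench, so that a finger of equal length beside it hangs 12 mm above the floor at slide_mid, low enough to stop the cartridge
- paddle (a joint): how far the paddle is pressed, m: 0 up, 0.012 fully down; a spring of about 1 N at the start and 6.3 N fully down returns it. It drives a pusher behind the cartridge, 2.5 mm per mm, and the cartridge tips over the crest at about 7 mm of press
- cartridge_center (a point): centre (half-way up) of the cartridge, an upright steel disc 32 mm across and 26 mm high with a red cap, about 150 g, loose; at the start in the nest at block x = about -93 mm, y = 0, its underside 57 mm above the bench
- cartridge: the same cartridge; origin at the centre of its underside, z its own axis
- retractor: orange-topped fall-arrest reel housing lying flat, 172 x 104 x 48 mm, 1.6 kg; a bystander; origin at the centre of its underside
- driver_red: red-handled screwdriver lying on the mat, 170 mm long; a bystander; origin under its middle
- driver_black: black-handled screwdriver lying on the mat, 200 mm long; a bystander
- brush: white-handled brush lying on the mat, 180 mm long; a bystander
- carabiner: brass carabiner lying flat, 112 x 75 x 12 mm; a bystander
- nylon_ring: white nylon ring, 44 mm across, 10 mm high; a bystander
- bit_socket: small steel socket standing upright, 18 mm across, 26 mm high; a bystander

How it is judged:
By the outcome, as a careful person would: the job done as asked, in the order asked, and still so for the second after the job is handed in, while the arm keeps its last pose, push and grip.
It also fails if it takes over 29 s, if anything falls off the work surface, if the arm or the gripper's body presses on something with over 40 N, if the wrist force passes 120 N, or if a joint passes its speed limit or range.

## Working session

There is one attempt and no reset: what is moved stays moved. The work goes in short steps, Python scripts to look and compute and a tool call to move; the robot and the scene stay as the last step left them, time stands still between calls to the robot, and variables do not carry over. Pictures are saved under pics/ and viewed, and the job is handed in when it is done.

Besides the shell and the picture viewer there is one more tool, called as a command line: name --pt "numbers of a row" for each row, then --argument value for the rest. play_rows: Moves the arm, as the interface text tells. Shifts and turns lie within -1 to 1; 1 stands for 500 mm of shift or pi rad of turn. Its arguments: {"type":"object","properties":{"steps":{"type":"array"},"newtons":{"type":"number"}},"required":["steps"]}

```bash
mkdir -p pics
python3 - <<'E'
from workcell import robot
import cv2,numpy as np
s=robot.observe()
for k,v in s.items(): print(k,np.round(v,4))
for n in("top","scene"):
    p,d=robot.get_image(n); c=robot.get_calibration(n)
    np.savez(f"{n}.npz",p=p,d=d,**c)
    cv2.imwrite(f"pics/{n}0.png",p[:,:,::-1]); print(n,c)
E
```

```text
clock 0.0
joint_positions [-1.3097  0.3117  0.014   1.5131 -0.0044  1.3192 -0.0272]
qd [-0.0013  0.0002  0.0002  0.      0.0019 -0.0001  0.0012]
joint_torque [-5.00000e-04 -3.79907e+01  1.46100e-01 -2.30588e+01  1.24000e-02
  1.36000e-02 -0.00000e+00]
tool_pos [0.1638 0.5243 0.2302]
tcp_rot [ 0.1058  0.6991 -0.1074  0.6989]
force [ 0.6773 -0.6679  0.885 ]
torque [ 0.0332 -0.0226  0.0014]
opening 0.0856
top {'mtx': array([[496.94380208,   0.        , 322.40940325],
       [  0.        , 496.94380208, 188.49177206],
       [  0.        ,   0.        ,   1.        ]]), 'view': array([[ 0.01098895, -0.99993235,  0.00381411, -0.01701858],
       [-0.9944054 , -0.01132881, -0.10502174,  0.60647116],
       [ 0.10505784, -0.00263869, -0.99446261,  1.62964842],
       [ 0.        ,  0.        ,  0.        ,  1.        ]])}
scene {'mtx': array([[395.49242499,   0.        , 314.20095055],
       [  0.        , 395.49242499, 199.05507364],
       [  0.        ,   0.        ,   1.        ]]), 'view': array([[-0.60133627,  0.79889352,  0.01279958,  0.33494759],
       [ 0.67733212,  0.51820204, -0.52219522, -0.37013175],
       [-0.42381115, -0.30534536, -0.85272992,  1.33722485],
       [ 0.        ,  0.        ,  0.        ,  1.        ]])}
```

View pics/top0.png

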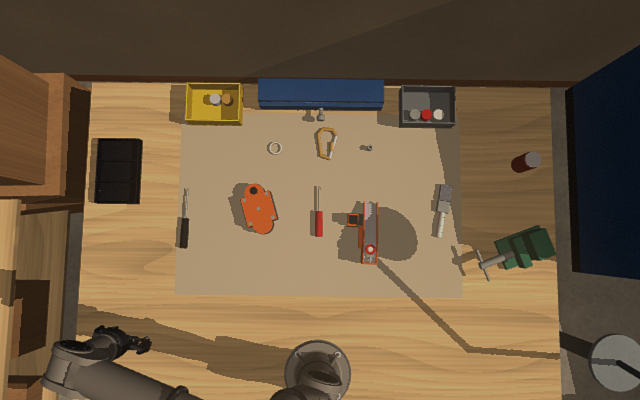

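View pics/scene0.png

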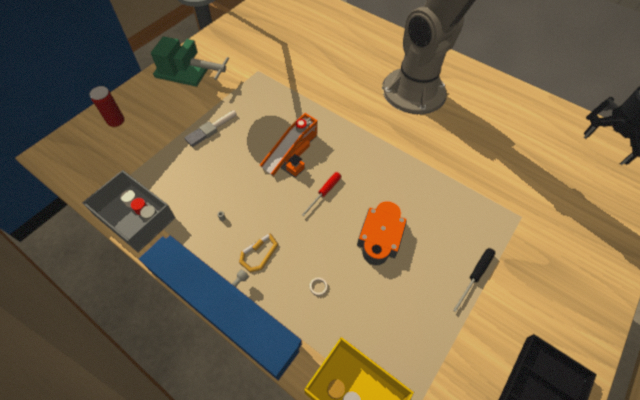

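```bash
cat > h.py <<'E'
import numpy as np
def ray(c,uv,z):
    V=c['view'];R=V[:3,:3];t=V[:3,3];o=-R.T@t
    d=R.T@np.linalg.solve(c['mtx'],[uv[0],uv[1],1.]); return o+d*(z-o[2])/d[2]
def proj(c,p):
    q=c['view']@np.append(p,1); q=c['mtx']@(q[:3]/q[2]); return q[:2]
E
python3 - <<'E'
import numpy as np,cv2
from h import *
c=np.load('top.npz');p=c['p'];d=c['d']
crop=p[185:285,320:410,::-1]
cv2.imwrite('pics/c0.png',cv2.resize(crop,None,fx=6,fy=6,interpolation=cv2.INTER_NEAREST))
s=np.load('scene.npz')
cv2.imwrite('pics/s1.png',cv2.resize(s['p'][100:190,245:345,::-1],None,fx=6,fy=6,interpolation=cv2.INTER_NEAREST))
hsv=cv2.cvtColor(p,cv2.COLOR_RGB2HSV)
# red cap
for name,c_,box in(('top',c,(330,400,235,270)),('scene',s,(285,325,110,140))):
    h=cv2.cvtColor(c_['p'],cv2.COLOR_RGB2HSV)
    m=(((h[...,0]<5)|(h[...,0]>172))&(h[...,1]>140)&(h[...,2]>120))
    k=np.zeros_like(m);k[box[2]:box[3],box[0]:box[1]]=1;m&=k
    v,u=np.nonzero(m);print(name,len(u),u.mean(),v.mean(),ray(c_,(u.mean(),v.mean()),.083))
E
```

```text
top 50 369.54 249.26 [ 0.40740803 -0.1630653   0.083     ]
scene 49 301.2857142857143 123.55102040816327 [ 0.41012113 -0.15853327  0.083     ]
```

View pics/c0.png

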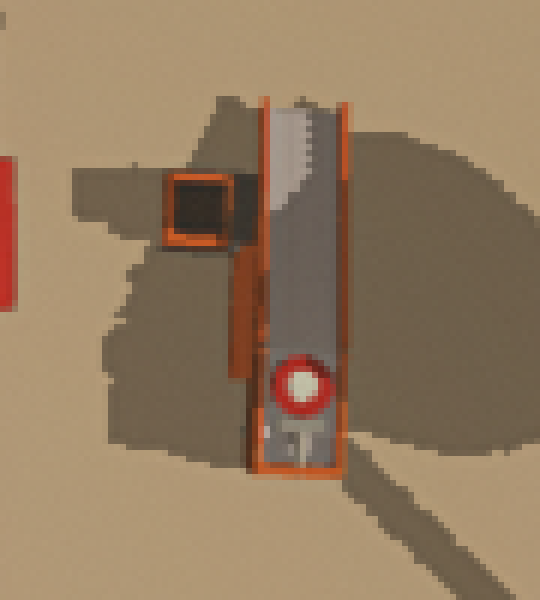

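View pics/s1.png

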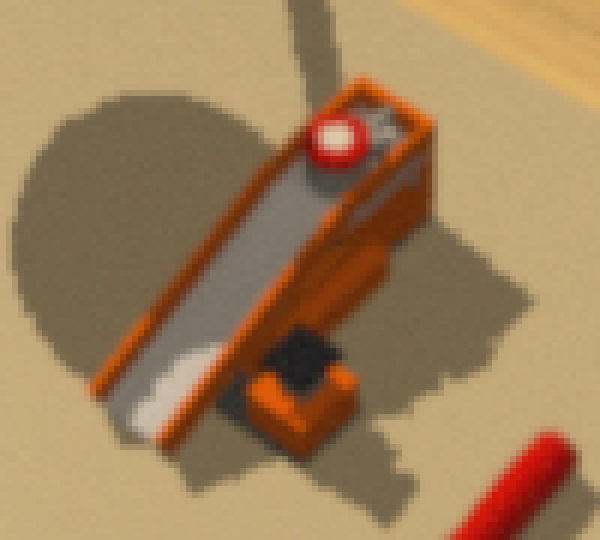

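Run:
```python
import numpy as np,cv2
from h import *
c=np.load('top.npz');s=np.load('scene.npz')
C=lambda x,y:(320+x/6-.5,185+y/6-.5)
S=lambda x,y:(245+x/6-.5,100+y/6-.5)
P=ray(c,C(199,209),.054);K=ray(c,C(302,386),.083);print('pad',P,'cart',K, np.linalg.norm(P[:2]-K[:2]),np.hypot(93,58))
K2=ray(s,S(337,143),.083);P2=ray(s,S(303,362),.054);print(K2,P2)
for K_,P_ in((K,P),(K2,P2)):
    v=(P_-K_)[:2];yaw=np.arctan2(v[1],v[0])-np.arctan2(58,93);x=np.array([np.cos(yaw),np.sin(yaw)]);y=np.array([-x[1],x[0]])
    print('yaw',yaw,'org',K_[:2]+.093*x,P_[:2]-.058*y)
# back corners (wall top z=.071), outer  and open end z~.022
A=ray(c,C(252,473),.071);B=ray(c,C(347,473),.071);E1=ray(c,C(265,98),.022);E2=ray(c,C(347,103),.022)
print(A,B,E1,E2)
m=((E1+E2)-(A+B))/2;print('yaw walls',np.arctan2(m[1],m[0]),np.linalg.norm(m[:2]))
print(np.linalg.norm(A-B),np.linalg.norm(E1-E2))
for u,v in((353,220),(350,214),(356,214),(353,225),(370,250),(370,240),(370,220),(347,220)): print(u,v,c['d'][v,u], (lambda q:q)(0))
V=c['view'];
for u,v in((353,220),(353,214),(353,225),(348,220),(357,220),(370,250),(370,220),(362,235)):
    q=np.linalg.solve(c['mtx'],[u,v,1])*c['d'][v,u];print(u,v,np.round(V[:3,:3].T@(q-V[:3,3]),4))
```

```text
pad [ 0.50376003 -0.11047863  0.054     ] cart [ 0.408774   -0.16400302  0.083     ] 0.10902846482088464 109.60383204979651
[ 0.41055386 -0.16046053  0.083     ] [ 0.50684689 -0.105999    0.054     ]
yaw -0.04448534386883862 org [ 0.501682   -0.16813879] [ 0.50118073 -0.16842125]
yaw -0.04290523597362206 org [ 0.50346827 -0.16444949] [ 0.50435915 -0.16394562]
[ 0.3620279  -0.13843673  0.071     ] [ 0.36257884 -0.18935209  0.071     ] [ 0.56760657 -0.14917105  0.022     ] [ 0.56531997 -0.19505288  0.022     ]
yaw walls -0.040228855319812594 0.20432521479756197
0.05091834123140895 0.04593876762147136
353 220 1.62928 0
350 214 1.6533933 0
356 214 1.6550363 0
353 225 1.6586463 0
370 250 1.5951433 0
370 240 1.6269292 0
370 220 1.652281 0
347 220 1.6539372 0
353 220 [ 0.5016 -0.1116  0.0537]
353 214 [ 0.5226 -0.113   0.0301]
353 225 [ 0.4863 -0.1137  0.0225]
348 220 [ 0.5025 -0.0966  0.0275]
357 220 [ 0.502  -0.1252  0.0471]
370 250 [ 0.405  -0.165   0.0779]
370 220 [ 0.5032 -0.1696  0.0309]
362 235 [ 0.4533 -0.1435  0.0264]
```

```bash
cat >> h.py <<'E'
from scipy.spatial.transform import Rotation as Ro
O=np.array([.5025,-.1665]);YAW=-.043
def go(s,xy,z,yaw=None):
    R=Ro.from_quat(s['tcp_rot']).as_matrix(); 
    d=R.T@(np.array([*xy,z])-s['tool_pos'])/.5
    ty=R[:,1]; a=np.arctan2(ty[1],ty[0]); tgt=(YAW if yaw is None else yaw)+np.pi/2
    e=[(-(tgt-a+k*np.pi)+np.pi/2)%np.pi-np.pi/2 for k in(0,)][0]  # turn about tool x (down)
    print('shift',np.round(d,4),'turn/pi',round(e/np.pi,4),'toolx',np.round(R[:,0],3),'tooly',np.round(ty,3),'z',np.round(R[:,2],3))
def B(x,y,O=O):
    c,s=np.cos(YAW),np.sin(YAW); return O+np.array([c*x-s*y,s*x+c*y])
E
python3 - <<'E'
from h import *
from workcell import robot
s=robot.observe(); go(s,B(0,.029),.2)
E
```

```text
shift [ 0.063  -1.0608  1.0436] turn/pi -0.0827 toolx [-0.001 -0.002 -1.   ] tooly [ 0.298  0.955 -0.002] z [ 0.955 -0.298  0.   ]
```

play_rows --pt "0 -0.98 0.97 -0.083 43" --pt "0 -0.98 0.97 -0.083 43" --pt "0 -0.98 0.97 -0.083 43" --pt "0 -0.98 0.97 -0.083 43" --pt "0 -0.98 0.97 -0.083 43" --pt "0 -0.98 0.97 -0.083 43" --pt "0 -0.98 0.97 -0.083 43" --pt "0 -0.98 0.97 -0.083 43" --pt "0 -0.98 0.97 -0.083 43" --pt "0 -0.98 0.97 -0.083 43" --pt "0 -0.98 0.97 -0.083 43" --pt "0 -0.98 0.97 -0.083 43" --pt "0 -0.98 0.97 -0.083 43" --pt "0 -0.98 0.97 -0.083 43" --pt "0 -0.98 0.97 -0.083 43" --pt "0 -0.98 0.97 -0.083 43" --pt "0 -0.98 0.97 -0.083 43"

```text
clock: 1.8
tool_pos: [0.4803, -0.0857, 0.2308]
tcp_rot: [0.015, 0.707, -0.014, 0.706]
force: [-0.0, 1.4, -0.6]
opening: 0.0431
```

Run:
```python
from h import *
from workcell import robot
s=robot.observe(); go(s,B(0,.029),.18)
```

```text
shift [ 0.1014 -0.1018  0.0511] turn/pi 0.001 toolx [-0.001  0.001 -1.   ] tooly [0.04  0.999 0.001] z [ 0.999 -0.04  -0.001]
```

play_rows --pt "0.1 -0.102 0.051 0.001 43" --pt "0.1 -0.102 0.051 0.001 43" --pt "0.1 -0.102 0.051 0.001 43" --pt "0.1 -0.102 0.051 0.001 43"

```text
clock: 2.2
tool_pos: [0.5039, -0.1374, 0.1811]
tcp_rot: [0.016, 0.707, -0.015, 0.707]
force: [-0.6, 0.5, -0.4]
opening: 0.0428
```

Run:
```python
from h import *
from workcell import robot
import cv2
s=robot.observe(); go(s,B(0,.029),.18); print(s['force'],s['opening'])
c=robot.get_calibration('wrist'); p,d=robot.get_image('wrist'); np.savez('w.npz',p=p,d=d,**c)
cv2.imwrite('pics/w0.png',p[:,:,::-1])
p,d=robot.get_image('scene');cv2.imwrite('pics/s2.png',cv2.resize(p[60:210,200:400,::-1],None,fx=4,fy=4))
```

```text
shift [ 0.0022 -0.0002 -0.0003] turn/pi -0.0001 toolx [-0.001  0.002 -1.   ] tooly [0.043 0.999 0.002] z [ 0.999 -0.043 -0.001]
[-0.5975189   0.46177592 -0.39707019] 0.042781570467596494
```

View pics/w0.png

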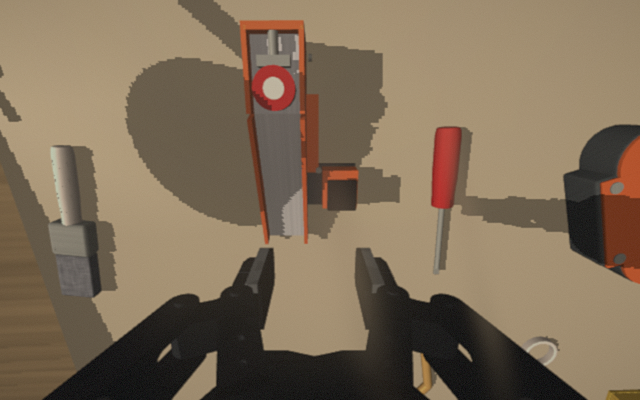

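View pics/s2.png

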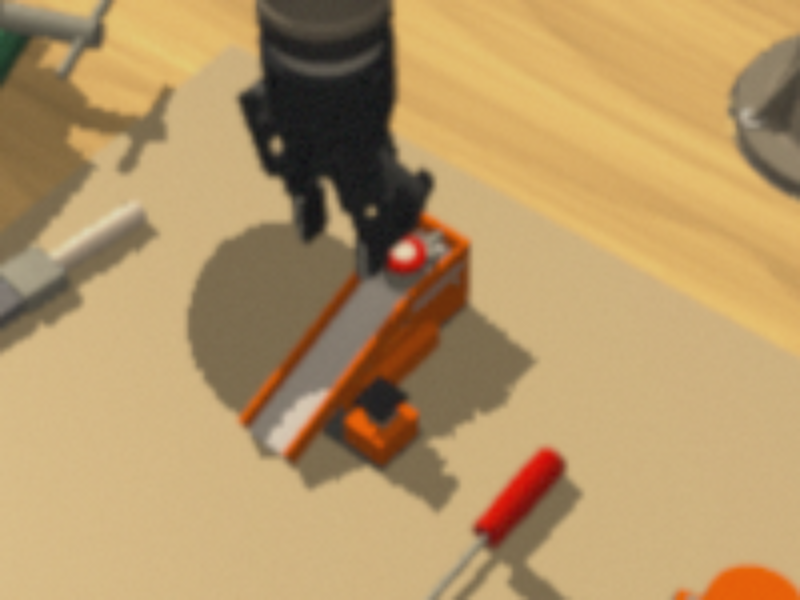

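Run:
```python
from h import *
import cv2
c=np.load('w.npz');p=c['p'];d=c['d'];V=c['view']
cv2.imwrite('pics/w0f.png',cv2.resize(p[230:330,220:420,::-1],None,fx=4,fy=4,interpolation=cv2.INTER_NEAREST))
cv2.imwrite('pics/w0b.png',cv2.resize(p[10:250,230:370,::-1],None,fx=2.4*1.0,fy=2.4,interpolation=cv2.INTER_NEAREST))
print('cam',-V[:3,:3].T@V[:3,3])
def pt(u,v): return V[:3,:3].T@(np.linalg.solve(c['mtx'],[u,v,1])*d[v,u]-V[:3,3])
def blk(w): 
    q=w[:2]-O;cs,sn=np.cos(YAW),np.sin(YAW);return np.round(np.array([cs*q[0]+sn*q[1],-sn*q[0]+cs*q[1],w[2]])*1e3,1)
h=cv2.cvtColor(p,cv2.COLOR_RGB2HSV)
m=(((h[...,0]<4)|(h[...,0]>174))&(h[...,1]>150)); m[:,320:]=0;m[:60]=0;m[115:]=0
n,l,st,ce=cv2.connectedComponentsWithStats(m.astype(np.uint8));i=1+st[1:,4].argmax();x,y,w,hh,a=st[i];print(st[i])
print('cart',blk(ray(c,(x+w/2-.5,y+hh/2-.5),.083)))
# paddle: black px with depth z~.054
pts=[];
for v in range(160,215):
    for u in range(312,365):
        w_=pt(u,v)
        if .050<w_[2]<.058: pts.append(blk(w_))
pts=np.array(pts);print('paddle',len(pts),pts.min(0),pts.max(0),pts.mean(0),np.percentile(pts,[2,98],axis=0))
for v in(235,200,150,120): # wall tops
  row=[];
  for u in range(235,320):
    w_=pt(u,v); row.append((u,*blk(w_)))
  print(v,[tuple(map(float,r)) for r in row if abs(abs(r[2])-22)<7][::2])
for v in (254,262,275):
  for u in list(range(238,278,4))+list(range(352,396,4)):
    w_=pt(u,v); print(v,u,blk(w_),p[v,u])
```

```text
cam [ 0.42660521 -0.13456493  0.32458506]
[ 251   65   44   46 1082]
cart [-94.7  -2.9  83. ]
paddle 906 [-16.2  41.1  50.9] [14.1 69.1 57. ] [-1.44558499 54.85408389 54.7281457 ] [[-15.7   41.35  53.  ]
 [ 13.49  68.3   56.2 ]]
235 [(264.0, 51.5, -26.0, 27.1), (266.0, 51.3, -23.7, 27.5), (268.0, 54.2, -22.6, 21.0), (270.0, 59.4, -22.4, 9.0), (272.0, 59.2, -20.0, 9.4), (274.0, 58.9, -17.6, 10.0), (276.0, 59.5, -15.5, 8.6), (304.0, 52.0, 17.7, 26.2), (306.0, 51.9, 19.9, 26.3), (308.0, 63.0, 21.5, 0.7), (310.0, 62.6, 23.9, 1.6), (312.0, 62.7, 26.3, 1.3), (314.0, 62.8, 28.7, 1.3)]
200 [(259.0, 6.9, -26.1, 42.8), (261.0, 6.9, -24.1, 42.9), (263.0, 8.0, -22.8, 39.2), (265.0, 11.8, -22.9, 26.5), (267.0, 11.9, -20.9, 26.0), (269.0, 12.2, -19.0, 25.0), (271.0, 11.8, -16.6, 26.6), (301.0, 11.4, 15.1, 28.0), (303.0, 6.6, 17.8, 44.1), (305.0, 6.8, 19.7, 43.2), (307.0, 12.8, 21.2, 23.4), (309.0, 17.9, 23.1, 6.4), (311.0, 17.7, 25.3, 6.9), (313.0, 17.8, 27.6, 6.5), (316.0, -77.2, 28.6, 324.6)]
150 [(251.0, -44.8, -26.9, 61.5), (253.0, -44.8, -25.1, 61.5), (255.0, -44.8, -23.4, 61.6), (257.0, -44.
[... 2658 characters left out ...]
250 [-11.5   1.6 214.9] [78 73 66]
275 254 [-11.3   3.3 214.6] [74 69 63]
275 258 [-11.3   5.  214.6] [77 73 67]
275 262 [-11.2   6.6 214.5] [42 35 28]
275 266 [ -8.3   7.4 209.6] [44 38 32]
275 270 [ -2.3   7.5 199.6] [44 37 32]
275 274 [  5.5   7.4 186.6] [88 77 62]
275 352 [116.5  75.8   1.6] [163 144 115]
275 356 [  4.2  50.5 188.9] [84 72 58]
275 360 [ -3.4  50.4 201.6] [80 70 56]
275 364 [ -9.3  50.4 211.4] [74 65 51]
275 368 [-11.6  51.3 215.2] [70 63 50]
275 372 [-10.8  53.3 214. ] [80 74 65]
275 376 [-11.6  54.7 215.3] [77 73 63]
275 380 [-10.8  56.7 213.9] [73 67 60]
275 384 [-77.2  28.6 324.6] [44 40 30]
275 388 [ -7.4  61.7 208.3] [42 38 33]
275 392 [ -7.1  63.7 207.8] [82 72 59]
```

View pics/w0f.png

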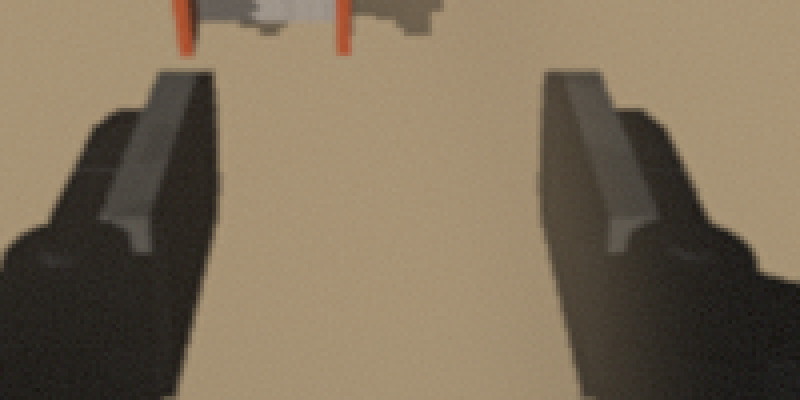

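View pics/w0b.png

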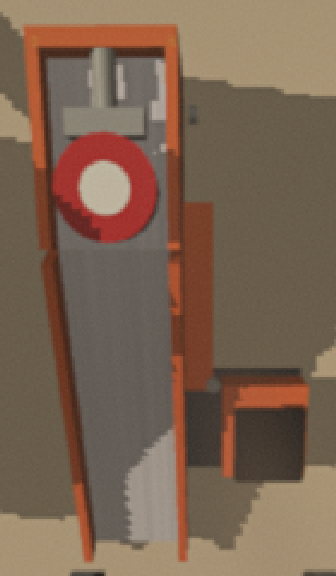

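```bash
sed -i 's/^O=.*;/O=np.array([.5009,-.1693]);/' h.py
python3 - <<'E'
from h import *
from workcell import robot
s=robot.observe(); go(s,B(0,.029),.062)
E
```

```text
shift [ 0.2402 -0.0069 -0.0052] turn/pi 0.0004 toolx [ 0.001  0.002 -1.   ] tooly [0.042 0.999 0.002] z [ 0.999 -0.042  0.001]
```

play_rows --pt "0.0 -0.006 -0.005 0 50" --pt "0.08 -0.006 -0.005 0 50" --pt "0.16 -0.006 -0.005 0 50" --pt "0.22 -0.006 -0.005 0 50" --pt "0.238 -0.006 -0.005 0 50" --pt "0.238 -0.006 -0.005 0 50" --pt "0.238 -0.006 -0.005 0 50"

```text
clock: 3.0
tool_pos: [0.503, -0.1426, 0.064]
tcp_rot: [0.016, 0.706, -0.016, 0.708]
force: [-0.7, -0.3, 0.7]
opening: 0.0494
```

```bash
cat > look.py <<'E'
import sys,cv2
from h import *
from workcell import robot
n=sys.argv[1]
s=robot.observe(); go(s,B(0,.029),.035); print(s['clock'],s['force'],s['opening'],s['tool_pos'])
c=robot.get_calibration('wrist'); p,d=robot.get_image('wrist'); np.savez('w%s.npz'%n,p=p,d=d,**c)
p2,_=robot.get_image('scene')
a=cv2.resize(p[:,150:500,::-1],None,fx=1.1,fy=1.1);b=cv2.resize(p2[60:210,230:360,::-1],(381,440))
cv2.imwrite('pics/l%s.png'%n,np.hstack([a,b]))
E
python3 look.py 1
```

```text
shift [ 0.0581  0.0044 -0.0021] turn/pi -0.0005 toolx [ 0.003 -0.001 -1.   ] tooly [ 0.045  0.999 -0.   ] z [ 0.999 -0.045  0.003]
3.0 [-0.70899361 -0.25670157  0.72175063] 0.04936445805330591 [ 0.50301865 -0.14256428  0.0640423 ]
```

View pics/l1.png

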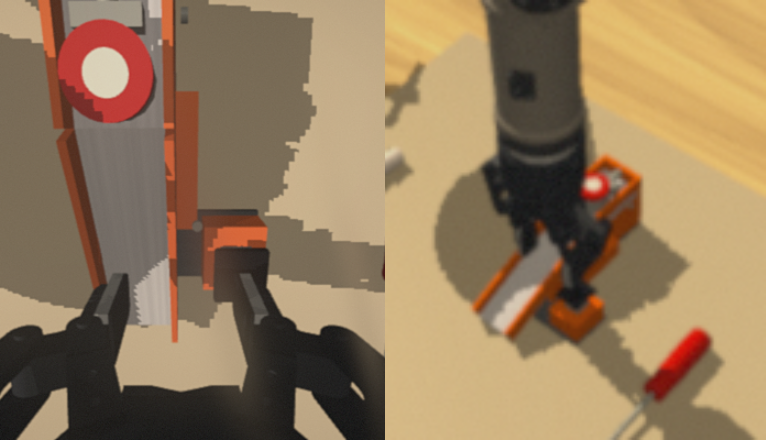

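Run:
```python
from h import *
c=np.load('w1.npz');d=c['d'];V=c['view']
v,u=np.mgrid[0:400,0:640]
q=np.stack([u,v,np.ones_like(u)],-1)@np.linalg.inv(c['mtx']).T*d[...,None]-V[:3,3]
w=q@V[:3,:3]; cs,sn=np.cos(YAW),np.sin(YAW); x=w[...,0]-O[0];y=w[...,1]-O[1]
b=np.stack([cs*x+sn*y,-sn*x+cs*y,w[...,2]],-1)*1e3
for vv,rng in((262,range(225,420,3)),(250,range(225,420,3)),(240,range(225,400,3))):
    print(vv,[(k,*map(int,np.round(b[vv,k]))) for k in rng])
```

```text
262 [(225, 36, -43, 2), (228, 35, -41, 2), (231, 36, -38, 2), (234, 36, -36, 2), (237, -7, -11, 79), (240, -6, -10, 79), (243, -6, -8, 79), (246, -10, -5, 85), (249, -11, -3, 86), (252, -11, -2, 86), (255, -11, -1, 86), (258, -10, 1, 86), (261, -9, 1, 83), (264, -5, 1, 76), (267, -1, 2, 69), (270, -77, 27, 207), (273, 24, -2, 23), (276, 25, -1, 22), (279, 24, 2, 22), (282, 25, 4, 22), (285, 24, 6, 23), (288, 24, 8, 23), (291, 25, 10, 22), (294, 25, 12, 22), (297, 25, 14, 22), (300, 25, 16, 21), (303, -77, 27, 207), (306, 14, 21, 42), (309, 14, 23, 41), (312, 35, 25, 3), (315, 36, 27, 2), (318, 36, 29, 2), (321, 36, 32, 2), (324, 35, 34, 3), (327, 36, 36, 2), (330, 36, 39, 2), (333, 36, 41, 1), (336, 20, 41, 31), (339, 20, 43, 31), (342, 19, 45, 32), (345, 7, 44, 54), (348, 7, 46, 55), (351, 6, 48, 55), (354, 7, 49, 55), (357, 7, 51, 54), (360, 6, 53, 56), (363, -3, 52, 72), (366, -7, 52, 79), (369, -11, 51, 87), (372, -10, 53, 86), (375, -10, 55, 85), (378, -11, 56, 86), (381, -10, 57, 86), (384, -6, 61, 78), (387, -7, 62, 80), (390, -7, 63, 79), (393, -6, 65, 79), (396, 36, 90, 3), 
[... 1758 characters left out ...]
 4, 9, 29), (291, 4, 11, 30), (294, 5, 13, 29), (297, 4, 15, 30), (300, -77, 27, 207), (303, 4, 19, 30), (306, -4, 22, 48), (309, -4, 23, 48), (312, 15, 25, 6), (315, 16, 27, 5), (318, 15, 29, 7), (321, 15, 31, 7), (324, 15, 34, 6), (327, 15, 36, 6), (330, 15, 38, 7), (333, 12, 40, 12), (336, 4, 41, 30), (339, 4, 43, 31), (342, 4, 45, 30), (345, -6, 44, 53), (348, -7, 46, 55), (351, -7, 47, 55), (354, -7, 49, 54), (357, -7, 51, 55), (360, -7, 52, 55), (363, -7, 54, 55), (366, -7, 56, 55), (369, -7, 57, 55), (372, -7, 59, 54), (375, -7, 61, 55), (378, -7, 62, 55), (381, -7, 64, 54), (384, -7, 66, 55), (387, -7, 68, 54), (390, -7, 69, 55), (393, -7, 71, 54), (396, 17, 89, 1), (399, 18, 91, 1)]
```

play_rows --pt "0.01 0.004 -0.002 0 50" --pt "0.02 0.004 -0.002 0 50" --pt "0.03 0.004 -0.002 0 50" --pt "0.038 0.004 -0.002 0 50" --pt "0.038 0.004 -0.002 0 50" --pt "0.038 0.004 -0.002 0 50"

```text
clock: 3.7
tool_pos: [0.5011, -0.1399, 0.0435]
tcp_rot: [0.016, 0.707, -0.016, 0.707]
force: [0.9, 2.8, 3.9]
opening: 0.0504
```

```bash
python3 look.py 2;python3 - <<'E'
from workcell import robot
import numpy as np
for i in range(4):
    robot.get_image('wrist'); s=robot.observe(); print(np.round(s['force'],2),np.round(s['tool_pos'],4))
E
```

```text
shift [ 0.017  -0.0008  0.0022] turn/pi -0.0006 toolx [ 0.001  0.    -1.   ] tooly [0.045 0.999 0.   ] z [ 0.999 -0.045  0.001]
3.7 [0.8583153  2.77984718 3.85275002] 0.050399898837469266 [ 0.50108017 -0.13990284  0.04350965]
[0.31 1.   4.34] [ 0.5012 -0.14    0.0436]
[1.4  1.32 4.81] [ 0.5013 -0.1399  0.0436]
[0.72 1.38 4.95] [ 0.5013 -0.1399  0.0436]
[1.38 1.51 4.46] [ 0.5012 -0.1399  0.0436]
```

View pics/l2.png

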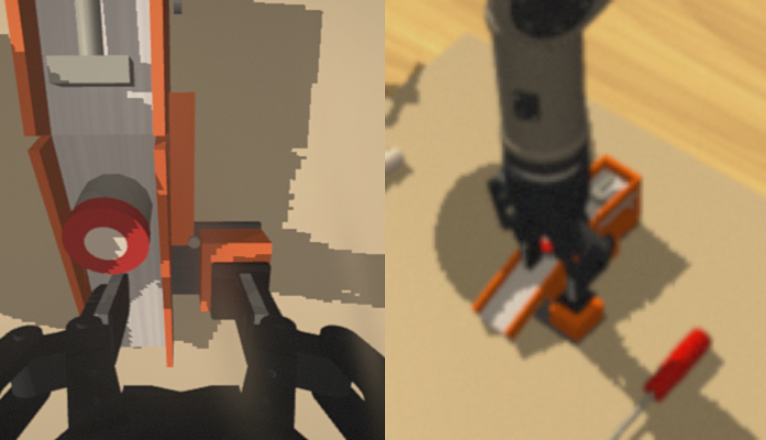

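play_rows --pt "0.002 0 0 0 50" --pt "0.004 0 0 0 50" --pt "0.006 0 0 0 50" --pt "0.007 0 0 0 50" --pt "0.007 0 0 0 50" --pt "0.007 0 0 0 50"

```text
clock: 4.6
tool_pos: [0.5012, -0.14, 0.0401]
tcp_rot: [0.016, 0.707, -0.016, 0.707]
force: [0.7, 1.7, 5.3]
opening: 0.0497
```

```bash
python3 look.py 3;python3 - <<'E'
from workcell import robot
import numpy as np
for i in range(3):
    robot.get_image('wrist'); s=robot.observe(); print(np.round(s['force'],2),np.round(s['tool_pos'],4))
E
```

```text
shift [ 0.0103 -0.0006  0.0019] turn/pi -0.0006 toolx [ 0.001  0.    -1.   ] tooly [0.045 0.999 0.   ] z [ 0.999 -0.045  0.001]
4.6 [0.70678948 1.74173913 5.3189218 ] 0.04973209108211418 [ 0.50122818 -0.13997554  0.04013512]
[0.95 1.93 5.77] [ 0.5012 -0.1399  0.0401]
[-0.2   0.54  6.02] [ 0.5012 -0.14    0.0401]
[0.48 1.43 5.75] [ 0.5012 -0.14    0.0402]
```

View pics/l3.png

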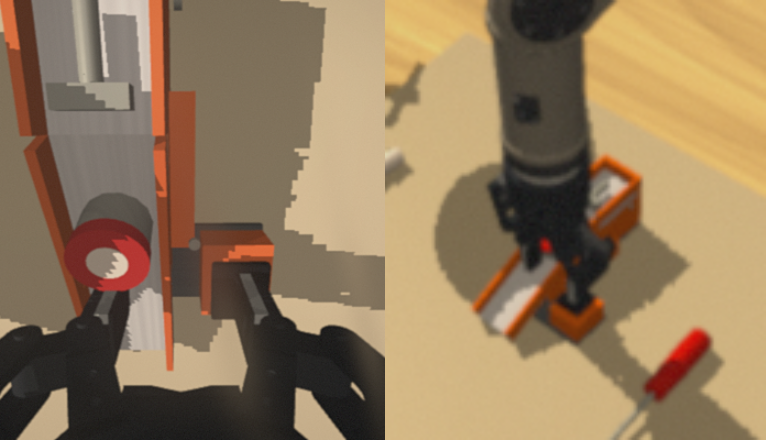

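play_rows --pt "0.002 0 0 0 50" --pt "0.004 0 0 0 50" --pt "0.004 0 0 0 50" --pt "0.004 0 0 0 50"

```text
clock: 5.25
tool_pos: [0.5012, -0.14, 0.0389]
tcp_rot: [0.016, 0.706, -0.016, 0.707]
force: [-0.0, 2.1, 10.7]
opening: 0.0498
```

```bash
python3 look.py 4;python3 - <<'E'
from h import *
from workcell import robot
for i in range(3):
    robot.get_image('wrist'); s=robot.observe(); print(np.round(s['force'],2),np.round(s['tool_pos'],4))
for n in '234':
    c=np.load('w%s.npz'%n);d=c['d'];V=c['view'];v,u=np.mgrid[0:400,0:640]
    w=(np.stack([u,v,np.ones_like(u)],-1)@np.linalg.inv(c['mtx']).T*d[...,None]-V[:3,3])@V[:3,:3]
    cs,sn=np.cos(YAW),np.sin(YAW); x=w[...,0]-O[0];y=w[...,1]-O[1]
    b=np.stack([cs*x+sn*y,-sn*x+cs*y,w[...,2]],-1)*1e3
    m=(abs(b[...,0]+5)<6)&(b[...,1]>46)&(b[...,1]<70)&(b[...,2]>36)&(b[...,2]<58)
    print(n,'paddle z',m.sum(),np.median(b[m][:,2]))
    p=c['p'].astype(int);m=(p[...,0]>p[...,1]*2.5)&(abs(b[...,1])<22)&(b[...,0]>-75)&(b[...,0]<10)&(abs(p[...,1]-p[...,2])<18)&(p[...,0]>100)
    q=b[m];print('cap',len(q),q.mean(0),q.min(0),q.max(0))
    m=(abs(b[...,1])<18)&(b[...,0]<10)&(b[...,0]>-50)&(b[...,2]>30+ -.364*b[...,0]+15)&(b[...,2]<75)&(p[...,0]>60)
    q=b[m]; A=np.c_[q[:,:2],np.ones(len(q))]
    # plane of cap
    mm=(p[...,0]>p[...,1]*1.9)&(abs(b[...,1])<18)&(b[...,0]<10)&(b[...,0]>-60)
    q=b[mm];
    print('cap plane',np.linalg.lstsq(np.c_[q[:,:2],np.ones(len(q))],q[:,2],rcond=None)[0])
E
```

```text
shift [ 0.0078 -0.0007  0.0018] turn/pi -0.0006 toolx [ 0.001  0.001 -1.   ] tooly [0.045 0.999 0.001] z [ 0.999 -0.045  0.001]
5.25 [-1.18326466e-03  2.13332519e+00  1.06693299e+01] 0.04978858266728646 [ 0.50124164 -0.13996257  0.03887684]
[-0.37  2.07 11.24] [ 0.5012 -0.14    0.0389]
[-0.42  1.01 11.32] [ 0.5013 -0.14    0.0389]
[-0.59  1.63 10.4 ] [ 0.5013 -0.14    0.0389]
2 paddle z 600 47.39635269648524
cap 3040 [-38.39001313   1.05396291  72.82338503] [-52.50912738 -15.51710112  65.64069652] [-19.96598548  16.73128653  78.69170746]
cap plane [-2.84144897e-01 -2.20023560e-02  6.17060277e+01]
3 paddle z 672 44.146621444986636
cap 2861 [-30.67203823   1.01059921  69.94054889] [-44.62215714 -15.75303245  56.75764392] [-8.34060568 17.00077165 75.99353303]
cap plane [-2.78740949e-01 -1.94759226e-02  6.11461266e+01]
4 paddle z 702 43.04449981622143
cap 2924 [-30.76854881   1.08141105  69.94777322] [-44.67285366 -15.70343593  54.08128326] [-6.96626728 17.00115638 75.5874993 ]
cap plane [-2.77724248e-01 -2.11395706e-02  6.11763997e+01]
```

View pics/l4.png

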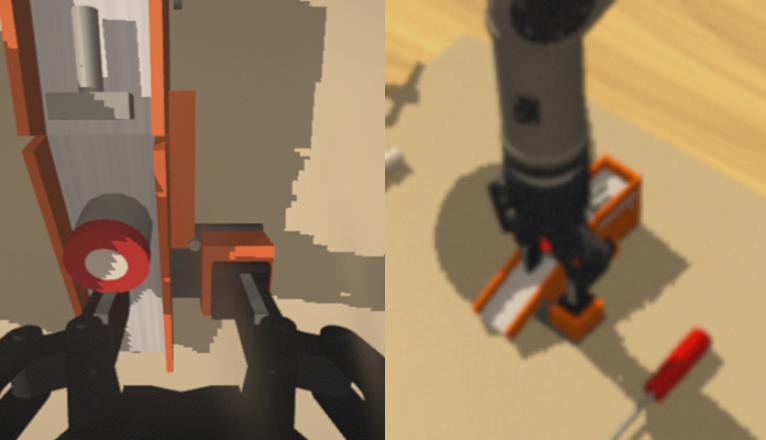

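play_rows --pt "0 0 0 0 50" --pt "0 0 0 0 50" --pt "0 0 0 0 50" --pt "0 0 0 0 50" --pt "0 0 0 0 50" --pt "0 0 0 0 50"

```text
clock: 6.1
tool_pos: [0.5013, -0.14, 0.0389]
tcp_rot: [0.016, 0.706, -0.016, 0.707]
force: [-0.5, 1.7, 10.7]
opening: 0.05
```

```bash
python3 look.py 5;python3 - <<'E'
import numpy as np
a=np.load('w4.npz');b=np.load('w5.npz')
D=abs(a['p'].astype(int)-b['p']).max(-1);print((D>40).sum(),D.mean())
for c in(a,b):
    p=c['p'].astype(int);m=(p[...,0]>p[...,1]*2.5)&(abs(p[...,1]-p[...,2])<18)&(p[...,0]>100);m[:,320:]=0
    v,u=np.nonzero(m);print(len(u),u.mean(),v.mean())
E
```

```text
shift [ 0.0078 -0.0007  0.0018] turn/pi -0.0006 toolx [ 0.001  0.001 -1.   ] tooly [0.045 0.999 0.001] z [ 0.999 -0.045  0.001]
6.1 [-0.52694104  1.7443271  10.70592836] 0.04999937524982376 [ 0.50126795 -0.13995634  0.03889156]
0 2.1233359375
2938 246.17324710687544 231.93158611300206
2945 246.06078098471986 231.9181663837012
```

The cartridge is at rest and the paddle is on its stop, so I'm handing in.

```bash
python3 -c "
from workcell import robot
print(robot.sign_off())"
```

```text
the job is handed in; nothing more can be done
None
```

I pressed the paddle with one fingertip while the other waited in the slide. The cartridge popped out and came to rest against the waiting finger. I handed the job in at 6.1 s with the arm still holding that pose.

**Paddle:** it is on its stop. The push is about 10.7 N, against a spring of about 6.3 N. Its top measures about 43 mm above the bench, where 42 mm is expected.

**Cartridge:** it is on the slide at about x = -31 mm, tilted with the slope. It moved 0.1 pixel or less between two wrist pictures 0.85 s apart.

**What disagreed:**
- **Block position:** the scene camera put the block 2–4 mm away from where the top and wrist cameras did. I used the wrist value.
- **Early release:** the first press went deeper than I meant, about 7 mm instead of 2.5 mm. The cartridge released one step sooner than planned, but the trapping finger was already in the slide.
- **Tilt reading:** the measured tilt of the red cap was about 0.28, against 0.36 for the slope. I put this down to the side of the cap being included in the fit.

I saw nothing else being touched, but I took no final picture of the other tools and parts.

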